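# Gather the blood-grouping reagents into their tray

## Task

Gather the four white dropper bottles from the bench and stand each one upright in the tray compartment of its own cap colour. The amber-brown bottles with the same caps do not belong to the set: leave them standing where they are. Set the bottles down without dropping or tipping any.

Things in the scene. Friction and masses are not known exactly. Their poses are not given: they have to be found in the camera images.
- bottle_blue: Loose blue-capped dropper bottle to be gathered: white body with a blue label band and a blue cap. Upright cylinder 34 mm in diameter from its underside to 52 mm up (grip here), then a shoulder and a coloured cap 20 mm in diameter, 82 mm high in all, about 30 g. Origin: centre of its underside; z up along its axis.
- bottle_yellow: Loose yellow-capped dropper bottle to be gathered: white body with a yellow label band and a yellow cap. Upright cylinder 34 mm in diameter from its underside to 52 mm up (grip here), then a shoulder and a coloured cap 20 mm in diameter, 82 mm high in all, about 30 g. Origin: centre of its underside; z up along its axis.
- bottle_green: Loose green-capped dropper bottle to be gathered: white body with a green label band and a green cap. Upright cylinder 34 mm in diameter from its underside to 52 mm up (grip here), then a shoulder and a coloured cap 20 mm in diameter, 82 mm high in all, about 30 g. Origin: centre of its underside; z up along its axis.
- bottle_red: Loose red-capped dropper bottle to be gathered: white body with a red label band and a red cap. Upright cylinder 34 mm in diameter from its underside to 52 mm up (grip here), then a shoulder and a coloured cap 20 mm in diameter, 82 mm high in all, about 30 g. Origin: centre of its underside; z up along its axis.
- amber_blue: Look-alike that does not belong in the tray: same shape, size (34 mm diameter, 82 mm high) and blue cap, but a dark amber-brown body with a white label. Stands loose among the others. Origin: centre of its underside; z up.
- amber_red: Look-alike that does not belong in the tray: same shape, size (34 mm diameter, 82 mm high) and red cap, but a dark amber-brown body with a white label. Stands loose among the others. Origin: centre of its underside; z up.
- place_blue: Compartment for the blue bottle: open blue box, 64 mm square outside, 58 inside, 14 mm high, walls and floor 3 mm. Origin: centre of its underside (a bottle stands 3 mm above this). Four are fixed in a row 74 mm apart, in any colour order, in a fixed steel tray 88 x 304 mm with a 12 mm rim; underside 3 mm above the bench. Its y axis runs along the row, x across it, z up.
- place_yellow: Compartment for the yellow bottle: open yellow box, 64 mm square outside, 58 inside, 14 mm high, walls and floor 3 mm. Origin: centre of its underside (a bottle stands 3 mm above this). Four are fixed in a row 74 mm apart, in any colour order, in a fixed steel tray 88 x 304 mm with a 12 mm rim; underside 3 mm above the bench. Its y axis runs along the row, x across it, z up.
- place_green: Compartment for the green bottle: open green box, 64 mm square outside, 58 inside, 14 mm high, walls and floor 3 mm. Origin: centre of its underside (a bottle stands 3 mm above this). Four are fixed in a row 74 mm apart, in any colour order, in a fixed steel tray 88 x 304 mm with a 12 mm rim; underside 3 mm above the bench. Its y axis runs along the row, x across it, z up.
- place_red: Compartment for the red bottle: open red box, 64 mm square outside, 58 inside, 14 mm high, walls and floor 3 mm. Origin: centre of its underside (a bottle stands 3 mm above this). Four are fixed in a row 74 mm apart, in any colour order, in a fixed steel tray 88 x 304 mm with a 12 mm rim; underside 3 mm above the bench. Its y axis runs along the row, x across it, z up.

How it is judged:
At the end, for the whole second after the job is handed in: Each white bottle stands upright (within 7 degrees) flat on the floor of the compartment of its colour (within 19 mm of its centre, underside less than 7 mm above the compartment's underside), released and at rest; both amber bottles stand within 20 mm of where they began (horizontal distance between bottle_blue and place_blue below 0.019 m and z of bottle_blue in the frame of place_blue between 0 and 0.007 m and angle between each of bottle_blue, bottle_yellow, bottle_green, bottle_red, amber_blue, amber_red's own z axis and vertical below 0.12 rad and linear speed of each of bottle_blue, bottle_yellow, bottle_green, bottle_red, amber_blue, amber_red below 0.02 m/s and horizontal distance between bottle_yellow and place_yellow below 0.019 m and z of bottle_yellow in the frame of place_yellow between 0 and 0.007 m and horizontal distance between bottle_green and place_green below 0.019 m and z of bottle_green in the frame of place_green between 0 and 0.007 m and horizontal distance between bottle_red and place_red below 0.019 m and z of bottle_red in the frame of place_red between 0 and 0.007 m and distance of each of amber_blue, amber_red from where it was at the start of the episode below 0.02 m); the robot touches nothing.
It fails at once if an amber look-alike is moved more than 20 mm (distance of any of amber_blue, amber_red from where it was at the start of the episode above 0.02 m).
It fails at once if a bottle is tipped by more than about 45 degrees (angle between any of bottle_blue, bottle_yellow, bottle_green, bottle_red, amber_blue, amber_red's own z axis and vertical above 0.8 rad).
It fails at once if a bottle is dropped (moves faster than 0.7 m/s, a fall of about 25 mm, with nothing of the gripper touching it) ((contact force between each of the arm, the fingers and bottle_blue below 0.01 N and linear speed of bottle_blue above 0.7 m/s) or (contact force between each of the arm, the fingers and bottle_yellow below 0.01 N and linear speed of bottle_yellow above 0.7 m/s) or (contact force between each of the arm, the fingers and bottle_green below 0.01 N and linear speed of bottle_green above 0.7 m/s) or (contact force between each of the arm, the fingers and bottle_red below 0.01 N and linear speed of bottle_red above 0.7 m/s) or (contact force between each of the arm, the fingers and amber_blue below 0.01 N and linear speed of amber_blue above 0.7 m/s) or (contact force between each of the arm, the fingers and amber_red below 0.01 N and linear speed of amber_red above 0.7 m/s)).
It also fails if it takes over 88 s, if anything falls off the work surface, if the arm or the gripper's body presses on something with over 40 N, if the wrist force passes 120 N, or if a joint passes its speed limit or range.

## Robot

A 7-joint arm with a two-finger parallel gripper is mounted at the origin on the work surface. World frame = base frame: x ahead of the robot, y to its left, z up, the work surface at z = 0. Lengths are in m, angles in rad, forces in N, time in s.
With the tool pointing down it reaches from about 0.4 to 0.875 m from the base axis. Payload 19.3 kg.
Tool frame: the origin (TCP) lies at the very end of the fingers, on their centre line; the grasp point (between the pads) lies 19 mm behind it; z points along the fingers, y is the line along which they close (so a half turn about z gives the same grasp; the last joint's range is limited). The gripper opens to 85 mm and grips with 20 to 120 N. Pads are 22 mm wide; open, the fingers measure 114 mm over their backs; the gripper's body (76 mm by 85 mm) begins 54 mm behind the grasp point. The pads swing forward as they close: fully open they stand 13 mm farther back than shut.
Start: joints at [-1.335, 0.521, -0.036, 1.599, 0.021, 1.021, -0.113], TCP at [0.188, 0.596, 0.231] pointing down, gripper open.
Joint ranges: [-2.91, 2.91], [-0.3, 2.13], [-1.5, 1.42], [0.17, 2.43], [-1.26, 4.41], [0.16, 1.93], [-2.52, 2.52]. Speed limits (rad/s): [1.89, 1.89, 2.39, 2.39, 3.01, 3.01, 3.01].

## Interface

Orientations are given as [roll, pitch, yaw] about the fixed x, y, z axes, in that order (R = Rz(yaw) Ry(pitch) Rx(roll)).
In Python, from workcell import monitor, viewer, bot gives the robot as it stands.
- The arm moves only by the tool move_arm, never from a script. Its arguments are lists of equal length, an entry for each row: "gripper": the opening, from 0 (shut) to 1 (fully open); "linear": the shift along the tool's x, y, z in cm, a list of three; "twist": the turn about the tool's z in degrees. A call has 1 to 8 rows; each row shifts and turns the commanded pose from where the row before left it, along the tool's axes as they then stand; what a row does not reach is not made up. A row lasts 1/10 s, in which the tool goes at most 50 mm and 8.59 degrees, less where a joint would pass 70% of its speed; a pose out of reach is approached as far as the arm can. A call with a gripper value outside its range is refused whole. The fingers move at their own pace and stop on an object; "squeeze" is the grip in N (left out, the last holds). Time passes only in rows, so rows that do not move let the fingers close. It gives the time, the measured TCP pose, the force, the opening and the grip force at its end, in the units of the state.
- monitor.observe(): the state, without advancing time (a new reading comes with each control period).
- viewer.grab_frame(name): name is "scene" or "top"; returns a dict with "img" (384x512x3 uint8, red, green, blue), "K" (3x3 intrinsics, pixels), "k1" (the pictures are not rectified: a ray, as slopes to the right and down, at radius r is drawn at 1 + k1 r^2 times it, then the intrinsics apply), "eye" and "rotation" of the camera in the world. Camera axes: x right, y up, looking along -z (the intrinsics and any distortion apply to the point x, -y, -z); pixel columns grow to the right and rows downward; lengths in m; the calibration is good to about 2 mm. A picture is of the moment at which its call begins. There is no depth.
- bot.job_done(): hands the job in; it is judged then, once.
The state is a dict: "clock": time; "qpos": joint angles; "qd": joint speeds; "joint_efforts": joint torques, N m; "position": TCP position; "tool_rot": TCP orientation; "force": force on the tool from outside, world axes, zero at the start; "moment": the same for the moment, N m; "grip_width": finger opening in m; "finger_force": force on a finger pad.
Only numpy, scipy, OpenCV 4.12 (cv2) and the standard library are available. Lean on these libraries where they do the work, as an engineer would, in place of code of your own. Each camera call takes 0.05 s, during which the arm holds its last target. There are 200 camera calls.

## Working session

There is one attempt and no reset: what is moved stays moved. The work goes in short steps, Python scripts to look and compute and a tool call to move; the robot and the scene stay as the last step left them, time stands still between calls to the robot, and variables do not carry over. Pictures are saved under pics/ and viewed, at most 14 in all, crops included, and the job is handed in when it is done.

Besides the shell and the picture viewer there is one more tool, called after "Request:" as a command line: name --pt "numbers of a row" for each row, then --argument value for the rest. move_arm: Moves the arm, as the interface text tells. Its arguments: {"type":"object","properties":{"gripper":{"type":"array"},"linear":{"type":"array"},"twist":{"type":"array"},"squeeze":{"type":"number"}},"required":["gripper","linear","twist"]}

```bash
mkdir -p pics
python3 - <<'E'
from workcell import monitor, viewer, bot
import cv2,numpy as np
s=monitor.observe();print({k:np.round(s[k],3) for k in("clock","position","tool_rot","qpos","grip_width")})
for n in("scene","top"):
    f=viewer.grab_frame(n);cv2.imwrite(f"pics/{n}0.png",cv2.cvtColor(f["img"],cv2.COLOR_RGB2BGR))
    print(n,f["K"],f["k1"],f["eye"],f["rotation"])
E
```

```text
{'clock': np.float64(0.0), 'position': array([0.188, 0.596, 0.231]), 'tool_rot': array([-3.14 ,  0.   ,  2.836]), 'qpos': array([-1.335,  0.522, -0.036,  1.6  ,  0.021,  1.021, -0.113]), 'grip_width': np.float64(0.085)}
scene [[429.54113894   0.         253.30970864]
 [  0.         429.54113894 189.9223438 ]
 [  0.           0.           1.        ]] -0.042822875932733415 [ 1.43086337 -0.09467738  0.72409234] [0.90602102 0.01790419 1.43714349]
top [[358.74271589   0.         253.82633363]
 [  0.         358.74271589 186.75045143]
 [  0.           0.           1.        ]] -0.02606474316461133 [0.52058012 0.00551351 0.93729846] [ 0.02742078  0.00308211 -1.57802055]
```

View pics/top0.png

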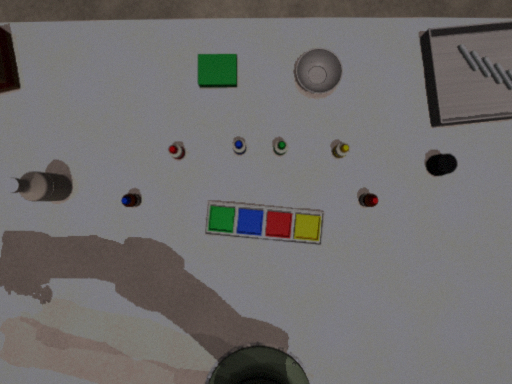

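View pics/scene0.png

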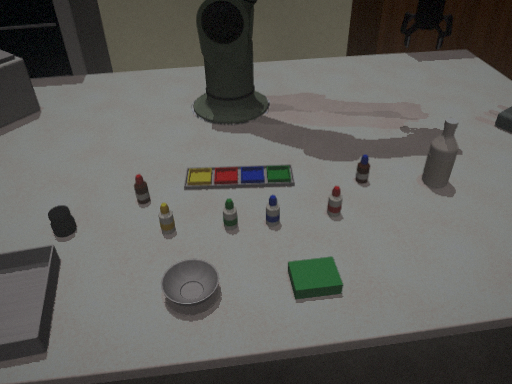

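Top view: tray order from left is green (222,219), blue (250,221), red (278,223), yellow (307,226). White bottles' caps are red (174,150), blue (239,145), green (281,146) and yellow (345,148). The ambers stand at (128,200) and (370,200). Scene view agrees.

```bash
cat > h.py <<'E'
from workcell import monitor, viewer, bot
import cv2,numpy as np
from scipy.spatial.transform import Rotation as R
HUE={'red':[(0,8),(172,180)],'yellow':[(22,35)],'green':[(45,80)],'blue':[(105,130)]}
def blobs(img,c,amin=8):
    h=cv2.cvtColor(img,cv2.COLOR_RGB2HSV);m=0
    for a,b in HUE[c]: m=m|cv2.inRange(h,(a,130,50),(b,255,255))
    n,_,st,ce=cv2.connectedComponentsWithStats(m)
    return [(tuple(np.round(ce[i],1)),int(st[i,4])) for i in range(1,n) if st[i,4]>=amin]
def ray(f,uv):
    D=np.array([f["k1"],0,0,0.])
    x,y=cv2.undistortPoints(np.array([[uv]],float),f["K"],D)[0,0]
    return np.array(f["eye"]),R.from_euler('xyz',f["rotation"]).apply([x,-y,-1])
def plane(f,uv,z):
    e,d=ray(f,uv);return e+d*(z-e[2])/d[2]
def tri(f,u,g,v):
    e,d=ray(f,u);a,b=ray(g,v)
    t=np.linalg.lstsq(np.stack([d,-b],1),a-e,rcond=None)[0]
    p,q=e+t[0]*d,a+t[1]*b
    return (p+q)/2,np.linalg.norm(p-q)
E
python3 - <<'E'
from h import *
T=viewer.grab_frame("top");S=viewer.grab_frame("scene")
for c in HUE:
    print(c)
    for uv,a in blobs(T["img"],c): print(' top',uv,a,'z.075',np.round(plane(T,uv,.075),4)[:2],'z.006',np.round(plane(T,uv,.006),4)[:2])
    for uv,a in blobs(S["img"],c): print(' scn',uv,a,'z.072',np.round(plane(S,uv,.072),4)[:2],'z.006',np.round(plane(S,uv,.006),4)[:2])
E
```

```text
red
 top (np.float64(172.5), np.float64(149.2)) 45 z.075 [0.6365 0.2039] z.006 [0.6458 0.2198]
 top (np.float64(374.3), np.float64(200.4)) 41 z.075 [ 0.5093 -0.2817] z.006 [ 0.5084 -0.3047]
 top (np.float64(278.4), np.float64(224.2)) 614 z.075 [ 0.454  -0.0503] z.006 [ 0.4486 -0.0547]
 scn (np.float64(225.4), np.float64(175.2)) 331 z.072 [ 0.5324 -0.0583] z.006 [ 0.4414 -0.0546]
 scn (np.float64(138.3), np.float64(177.7)) 26 z.072 [ 0.5076 -0.2821] z.006 [ 0.4141 -0.3011]
 scn (np.float64(336.1), np.float64(190.5)) 39 z.072 [0.6385 0.2046] z.006 [0.5583 0.2348]
yellow
 top (np.float64(345.2), np.float64(147.3)) 35 z.075 [ 0.6379 -0.2133] z.006 [ 0.6473 -0.2308]
 top (np.float64(307.0), np.float64(226.9)) 633 z.075 [ 0.447  -0.1188] z.006 [ 0.4411 -0.1288]
 scn (np.float64(199.3), np.float64(175.9)) 285 z.072 [ 0.5248 -0.1253] z.006 [ 0.4331 -0.1284]
 scn (np.float64(163.6), np.float64(205.3)) 21 z.072 [ 0.63   -0.2135] z.006 [ 0.549  -0.2255]
green
 top (np.float64(216.9), np.float64(69.1)) 1191 z.075 [0.8315 0.0958] z.006 [0.8563 0.1031]
 top (np.float64(281.6), np.float64(144.4)) 3
[... 271 characters left out ...]
.4)) 8 z.072 [ 0.6356 -0.0594] z.006 [ 0.5551 -0.0558]
 scn (np.float64(314.6), np.float64(273.7)) 1193 z.072 [0.8884 0.0882] z.006 [0.8334 0.1067]
blue
 top (np.float64(238.3), np.float64(144.0)) 39 z.075 [0.6478 0.0447] z.006 [0.6579 0.0479]
 top (np.float64(124.3), np.float64(200.5)) 31 z.075 [0.5133 0.3208] z.006 [0.5128 0.346 ]
 top (np.float64(249.7), np.float64(221.6)) 603 z.075 [0.4607 0.0185] z.006 [0.4559 0.0195]
 scn (np.float64(365.2), np.float64(157.5)) 22 z.072 [0.5107 0.3233] z.006 [0.4176 0.3656]
 scn (np.float64(251.8), np.float64(174.1)) 289 z.072 [0.5383 0.0096] z.006 [0.448  0.0202]
 scn (np.float64(272.1), np.float64(198.9)) 30 z.072 [0.6462 0.0445] z.006 [0.5668 0.0585]
```

Request:
move_arm --gripper '[1, 1, 1, 1, 1, 1, 1, 1]' --pt "0 0 0" --pt "0 0 0" --pt "0 0 0" --pt "0 0 0" --pt "0 0 0" --pt "0 0 0" --pt "0 0 0" --pt "0 0 0" --twist '[8, 8, 8, 8, 8, 8, 8, 8]' --squeeze 30

```text
clock: 1.0
position: [0.1881, 0.5959, 0.2312]
tool_rot: [-3.142, 0.0, 1.713]
force: [-0.3, 0.1, -0.3]
grip_width: 0.0854
finger_force: 0.0
```

Request:
move_arm --gripper '[1, 1]' --pt "0 0 0" --pt "0 0 0" --twist '[8, 0.5]'

```text
clock: 1.2
position: [0.188, 0.596, 0.2311]
tool_rot: [3.141, 0.0, 1.568]
force: [-0.4, -0.2, -0.5]
grip_width: 0.0852
finger_force: 0.0
```

Request:
move_arm --gripper '[1, 1, 1, 1, 1, 1, 1, 1]' --pt "-2.4 2.8 0" --pt "-2.4 2.8 0" --pt "-2.4 2.8 0" --pt "-2.4 2.8 0" --pt "-2.4 2.8 0" --pt "-2.4 2.8 0" --pt "-2.4 2.8 0" --pt "-2.4 2.8 0" --twist '[0, 0, 0, 0, 0, 0, 0, 0]'

```text
clock: 2.0
position: [0.4131, 0.4028, 0.2314]
tool_rot: [3.142, -0.0, 1.575]
force: [0.5, 1.7, 0.3]
grip_width: 0.0858
finger_force: 0.0
```

Request:
move_arm --gripper '[1, 1, 1, 1, 1, 1, 1, 1]' --pt "-2.4 2.8 0" --pt "-2.4 2.8 0" --pt "-2.4 2.8 0" --pt "-2.4 2.8 0" --pt "-2.4 2.8 0" --pt "-2.4 2.8 0" --pt "-2.4 2.8 0" --pt "0 0 0" --twist '[0, 0, 0, 0, 0, 0, 0, 0]'

```text
clock: 2.8
position: [0.6111, 0.2309, 0.2311]
tool_rot: [3.14, 0.002, 1.569]
force: [-0.4, -0.7, 0.1]
grip_width: 0.0852
finger_force: 0.0
```

Request:
move_arm --gripper '[1, 1, 1, 1, 1, 1, 1, 1]' --pt "-2.7 2.6 0" --pt "0 0 3" --pt "0 0 4" --pt "0 0 4" --pt "0 0 4" --pt "0 0 3.4" --pt "0 0 2" --pt "0 0 1" --twist '[0, 0, 0, 0, 0, 0, 0, 0]'

```text
clock: 3.6
position: [0.6329, 0.2087, 0.0151]
tool_rot: [-3.139, 0.001, 1.574]
force: [-0.2, -0.4, -0.4]
grip_width: 0.085
finger_force: 0.0
```

Request:
move_arm --gripper '[0.3, 0.3, 0.3, 0.3, 0.3, 0.3, 0.3, 0.3]' --pt "0 0 0" --pt "0 0 0" --pt "0 0 0" --pt "0 0 0" --pt "0 0 0" --pt "0 0 0" --pt "0 0 0" --pt "0 0 0" --twist '[0, 0, 0, 0, 0, 0, 0, 0]'

```text
clock: 4.4
position: [0.6347, 0.2091, 0.0186]
tool_rot: [3.14, -0.001, 1.571]
force: [-0.9, -0.7, 7.4]
grip_width: 0.033
finger_force: 29.4
```

Request:
move_arm --gripper '[0.3, 0.3, 0.3, 0.3, 0.3, 0.3, 0.3, 0.3]' --pt "0 0 -1" --pt "0 0 -2" --pt "0 0 -3" --pt "0 0 -3" --pt "0 0 -2" --pt "0 0 -1" --pt "0 0 0" --pt "0 0 0" --twist '[0, 0, 0, 0, 0, 0, 0, 0]'

```text
clock: 5.2
position: [0.6336, 0.2088, 0.1367]
tool_rot: [-3.141, 0.0, 1.571]
force: [0.0, 0.5, -0.4]
grip_width: 0.0334
finger_force: 30.0
```

Run:
```python
from h import *
S=viewer.grab_frame("scene");cv2.imwrite("pics/s1.png",cv2.cvtColor(cv2.resize(S["img"][60:300,100:420],None,fx=2,fy=2),cv2.COLOR_RGB2BGR))
```

```text
(no output)
```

View pics/s1.png

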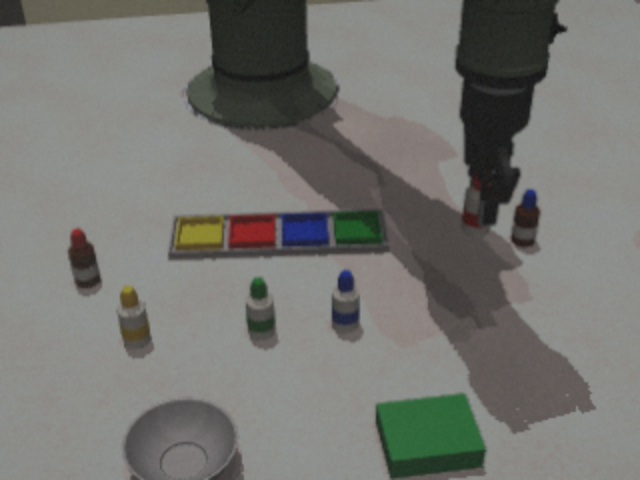

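Bottle is held, its axis about (478,205) in the crop, finger around (495,190): it sits toward −y of the finger centre. I'll measure that offset by its left silhouette.

```bash
cat >> h.py <<'E'
def proj(f,p):
    c=R.from_euler('xyz',f["rotation"]).inv().apply(np.array(p)-f["eye"])
    x,y=c[0]/-c[2],-c[1]/-c[2];s=1+f["k1"]*(x*x+y*y)
    return np.array([f["K"][0,0]*x*s+f["K"][0,2],f["K"][1,1]*y*s+f["K"][1,2]])
E
python3 - <<'E'
from h import *
S=viewer.grab_frame("scene");p=monitor.observe()["position"]
c=S["img"][135:180,320:360]
cv2.imwrite("pics/s2.png",cv2.cvtColor(cv2.resize(c,None,fx=10,fy=10,interpolation=cv2.INTER_NEAREST),cv2.COLOR_RGB2BGR))
print(p)
for dy in(0,-.005,-.01):print(dy,[np.round((proj(S,p+[0,dy,z])-[320,135])*10) for z in (-.016,.05)])
E
```

```text
[0.63344332 0.20868223 0.13610011]
0 [array([192., 382.]), array([222., 149.])]
-0.005 [array([172., 384.]), array([201., 151.])]
-0.01 [array([151., 386.]), array([180., 153.])]
```

View pics/s2.png

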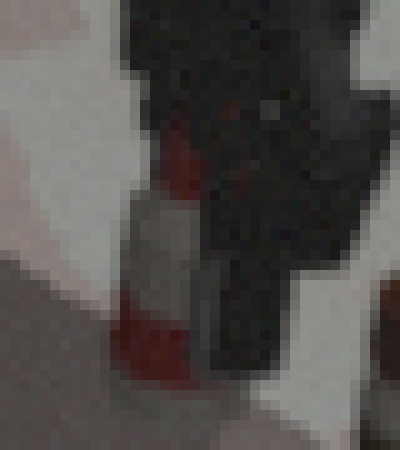

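Left edge at px 110 puts the bottle axis about 3–4 mm toward −y of the TCP and the underside about 16 mm below it, as expected.

Request:
move_arm --gripper '[0.3, 0.3, 0.3, 0.3, 0.3, 0.3, 0.3, 0.3]' --pt "-1.6 -1.2 0" --pt "-3 -2.1 0" --pt "-4 -2.8 0" --pt "-4 -2.8 0" --pt "-4 -2.8 0" --pt "-4 -2.8 0" --pt "-3 -2.1 0" --pt "-1.6 -1.2 0" --twist '[0, 0, 0, 0, 0, 0, 0, 0]'

```text
clock: 6.1
position: [0.4536, -0.0456, 0.1369]
tool_rot: [-3.14, 0.001, 1.568]
force: [0.0, 0.8, -0.9]
grip_width: 0.0332
finger_force: 30.0
```

Request:
move_arm --gripper '[0.3, 0.3, 0.3]' --pt "0 0 0" --pt "0 0 0" --pt "0 0 0" --twist '[0, 0, 0]'

```text
clock: 6.4
position: [0.4564, -0.0424, 0.137]
tool_rot: [-3.141, -0.0, 1.572]
force: [0.2, 0.5, -1.2]
grip_width: 0.0333
finger_force: 30.0
```

Request:
move_arm --gripper '[0.3, 0.3, 0.3, 0.3, 0.3, 0.3, 0.3, 0.3]' --pt "-0.8 -0.8 0" --pt "0 0 2" --pt "0 0 3" --pt "0 0 3" --pt "0 0 2" --pt "0 0 0.8" --pt "0 0 0.3" --pt "0 0 0" --twist '[0, 0, 0, 0, 0, 0, 0, 0]'

```text
clock: 7.2
position: [0.448, -0.0512, 0.0267]
tool_rot: [3.141, 0.0, 1.571]
force: [0.9, 0.1, 0.3]
grip_width: 0.0331
finger_force: 30.0
```

Request:
move_arm --gripper '[0.3, 0.3, 0.3]' --pt "0 0 0.2" --pt "0 0 0.1" --pt "0 0 0" --twist '[0, 0, 0]'

```text
clock: 7.5
position: [0.4485, -0.0511, 0.0245]
tool_rot: [3.14, -0.0, 1.57]
force: [-4.8, 0.3, 21.7]
grip_width: 0.033
finger_force: 32.2
```

Request:
move_arm --gripper '[0.3, 0.5, 0.6, 0.8, 1, 1, 1, 1]' --pt "0 0 -0.2" --pt "0 0 0" --pt "0 0 0" --pt "0 0 0" --pt "0 0 0" --pt "0 0 0" --pt "0 0 0" --pt "0 0 -0.5" --twist '[0, 0, 0, 0, 0, 0, 0, 0]'

```text
clock: 8.3
position: [0.4476, -0.0512, 0.0301]
tool_rot: [-3.141, 0.0, 1.57]
force: [-0.0, -0.3, 0.3]
grip_width: 0.0856
finger_force: 0.0
```

Request:
move_arm --gripper '[1, 1, 1, 1, 1, 1]' --pt "0 0 -2" --pt "0 0 -3" --pt "0 0 -4" --pt "0 0 -3" --pt "0 0 0" --pt "0 0 0" --twist '[0, 0, 0, 0, 0, 0]'

```text
clock: 8.9
position: [0.4481, -0.0509, 0.1509]
tool_rot: [3.14, -0.0, 1.571]
force: [-0.7, 0.5, -0.7]
grip_width: 0.0854
finger_force: 0.0
```

Request:
move_arm --gripper '[1, 1, 1, 1, 1, 1, 1, 1]' --pt "1.6 3.3 0" --pt "1.6 3.3 0" --pt "1.6 3.3 0" --pt "1.6 3.3 0" --pt "1.6 3.3 0" --pt "1.6 3.3 0" --pt "0 0 0" --pt "0 0 0" --twist '[0, 0, 0, 0, 0, 0, 0, 0]'

```text
clock: 9.7
position: [0.6453, 0.0447, 0.1484]
tool_rot: [-3.139, 0.001, 1.571]
force: [-0.4, -0.8, -1.0]
grip_width: 0.0852
finger_force: 0.0
```

Run:
```python
from h import *
T=viewer.grab_frame("top");S=viewer.grab_frame("scene")
print(monitor.observe()["position"])
a=T["img"][100:260,90:410];b=S["img"][130:270,100:400]
o=np.vstack([cv2.resize(a,(600,300)),cv2.resize(b,(600,280))])
cv2.imwrite("pics/c3.png",cv2.cvtColor(o,cv2.COLOR_RGB2BGR))
```

```text
[0.64493844 0.04403599 0.14942442]
```

View pics/c3.png

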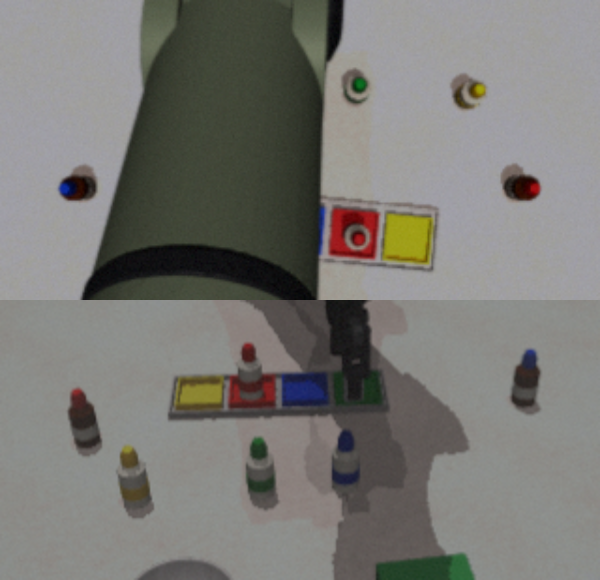

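Red bottle stands upright near the centre of the red compartment (crop 356,237); the gripper is above the blue bottle, and the ambers are untouched.

Request:
move_arm --gripper '[1, 1, 1, 1, 1, 1, 1, 1]' --pt "0 0.2 2" --pt "0 0 3" --pt "0 0 4" --pt "0 0 2" --pt "0 0 1.5" --pt "0 0 0.7" --pt "0 0 0" --pt "0 0 0" --twist '[0, 0, 0, 0, 0, 0, 0, 0]'

```text
clock: 10.6
position: [0.6485, 0.0447, 0.0193]
tool_rot: [3.14, -0.0, 1.57]
force: [0.1, -0.2, 0.6]
grip_width: 0.0855
finger_force: 0.0
```

Request:
move_arm --gripper '[0.3, 0.3, 0.3, 0.3, 0.3, 0.3, 0.3]' --pt "0 0 0" --pt "0 0 0" --pt "0 0 0" --pt "0 0 0" --pt "0 0 0" --pt "0 0 0" --pt "0 0 0" --twist '[0, 0, 0, 0, 0, 0, 0]'

```text
clock: 11.3
position: [0.6481, 0.0448, 0.0187]
tool_rot: [3.141, -0.0, 1.57]
force: [-1.3, 0.5, 5.1]
grip_width: 0.0331
finger_force: 29.6
```

Request:
move_arm --gripper '[0.3, 0.3, 0.3, 0.3, 0.3, 0.3, 0.3, 0.3]' --pt "0 0 -1" --pt "0 0 -2" --pt "0 0 -3" --pt "0 0 -3" --pt "0 0 -2" --pt "0 0 -1" --pt "0 0 0" --pt "0 0 0" --twist '[0, 0, 0, 0, 0, 0, 0, 0]'

```text
clock: 12.1
position: [0.6475, 0.0449, 0.1376]
tool_rot: [-3.141, 0.0, 1.571]
force: [0.5, -0.3, -0.8]
grip_width: 0.0331
finger_force: 29.9
```

Request:
move_arm --gripper '[0.3, 0.3, 0.3, 0.3, 0.3, 0.3, 0.3, 0.3]' --pt "-0.2 -1.6 0" --pt "-0.4 -3 0" --pt "-0.5 -3.5 0" --pt "-0.5 -3.5 0" --pt "-0.5 -3.5 0" --pt "-0.3 -2.5 0" --pt "-0.1 -1.6 0" --pt "0 0 0" --twist '[0, 0, 0, 0, 0, 0, 0, 0]'

```text
clock: 12.9
position: [0.4536, 0.0196, 0.1376]
tool_rot: [-3.139, 0.0, 1.57]
force: [-0.1, 0.3, -0.6]
grip_width: 0.0329
finger_force: 30.0
```

Request:
move_arm --gripper '[0.3, 0.3, 0.3, 0.3, 0.3, 0.3, 0.3]' --pt "0 0 0" --pt "0 0 2" --pt "0 0 3" --pt "0 0 3" --pt "0 0 2" --pt "0 0 0.8" --pt "0 0 0" --twist '[0, 0, 0, 0, 0, 0, 0]'

```text
clock: 13.6
position: [0.4558, 0.0196, 0.0294]
tool_rot: [-3.14, 0.0, 1.57]
force: [0.3, -0.4, 0.3]
grip_width: 0.0331
finger_force: 30.0
```

Request:
move_arm --gripper '[0.3, 0.3, 0.3, 0.3, 0.3]' --pt "0 0 0.2" --pt "0 0 0.1" --pt "0 0 0.1" --pt "0 0 0.1" --pt "0 0 0" --twist '[0, 0, 0, 0, 0]'

```text
clock: 14.1
position: [0.4561, 0.02, 0.0255]
tool_rot: [3.141, -0.0, 1.571]
force: [0.6, 0.5, -1.1]
grip_width: 0.0328
finger_force: 30.0
```

Request:
move_arm --gripper '[0.3, 0.3, 0.3]' --pt "0 0 0.1" --pt "0 0 0.1" --pt "0 0 0" --twist '[0, 0, 0]'

```text
clock: 14.4
position: [0.4562, 0.0199, 0.0242]
tool_rot: [3.141, -0.001, 1.57]
force: [-5.5, 0.4, 29.4]
grip_width: 0.0331
finger_force: 33.6
```

Contact. Release, rise, and go to green (.646, −.060).

Request:
move_arm --gripper '[0.3, 0.5, 0.6, 0.8, 1, 1, 1, 1]' --pt "0 0 -0.2" --pt "0 0 0" --pt "0 0 0" --pt "0 0 0" --pt "0 0 0" --pt "0 0 0" --pt "0 0 0" --pt "0 0 -0.5" --twist '[0, 0, 0, 0, 0, 0, 0, 0]'

```text
clock: 15.2
position: [0.4556, 0.0198, 0.0301]
tool_rot: [-3.141, 0.0, 1.57]
force: [-0.1, -0.3, 0.9]
grip_width: 0.0857
finger_force: 0.0
```

Request:
move_arm --gripper '[1, 1, 1, 1, 1, 1]' --pt "0 0 -2" --pt "0 0 -3" --pt "0 0 -4" --pt "0 0 -3" --pt "0 0 0" --pt "0 0 0" --twist '[0, 0, 0, 0, 0, 0]'

```text
clock: 15.8
position: [0.4561, 0.0202, 0.1509]
tool_rot: [3.14, -0.001, 1.571]
force: [0.9, -0.1, -0.7]
grip_width: 0.0854
finger_force: 0.0
```

Request:
move_arm --gripper '[1, 1, 1, 1, 1, 1, 1, 1]' --pt "-1.3 3.1 0" --pt "-1.3 3.1 0" --pt "-1.3 3.2 0" --pt "-1.3 3.2 0" --pt "-1.3 3.2 0" --pt "-1.4 3.2 0" --pt "0 0 0" --pt "0 0 0" --twist '[0, 0, 0, 0, 0, 0, 0, 0]'

```text
clock: 16.6
position: [0.6451, -0.0596, 0.1485]
tool_rot: [-3.139, 0.0, 1.57]
force: [-0.0, 0.6, -0.1]
grip_width: 0.0852
finger_force: 0.0
```

Request:
move_arm --gripper '[1, 1, 1, 1, 1, 1, 1, 1]' --pt "0 0 2" --pt "0 0 3" --pt "0 0 4" --pt "0 0 2" --pt "0 0 1.5" --pt "0 0 0.7" --pt "0 0 0" --pt "0 0 0" --twist '[0, 0, 0, 0, 0, 0, 0, 0]'

```text
clock: 17.4
position: [0.6463, -0.0592, 0.0193]
tool_rot: [3.14, 0.0, 1.57]
force: [-0.5, -0.3, 0.6]
grip_width: 0.0853
finger_force: 0.0
```

Request:
move_arm --gripper '[0.3, 0.3, 0.3, 0.3, 0.3, 0.3, 0.3]' --pt "0 0 0" --pt "0 0 0" --pt "0 0 0" --pt "0 0 0" --pt "0 0 0" --pt "0 0 0" --pt "0 0 0" --twist '[0, 0, 0, 0, 0, 0, 0]'

```text
clock: 18.1
position: [0.6461, -0.0592, 0.0188]
tool_rot: [3.141, -0.0, 1.57]
force: [-1.0, -0.3, 5.8]
grip_width: 0.033
finger_force: 29.4
```

Request:
move_arm --gripper '[0.3, 0.3, 0.3, 0.3, 0.3, 0.3, 0.3, 0.3]' --pt "0 0 -1" --pt "0 0 -2" --pt "0 0 -3" --pt "0 0 -3" --pt "0 0 -3" --pt "0 0 -2" --pt "0 0 -1" --pt "0 0 0" --twist '[0, 0, 0, 0, 0, 0, 0, 0]'

```text
clock: 18.9
position: [0.6464, -0.0592, 0.1696]
tool_rot: [3.14, -0.0, 1.57]
force: [-0.3, -0.5, -1.1]
grip_width: 0.0333
finger_force: 29.9
```

Request:
move_arm --gripper '[0.3, 0.3, 0.3, 0.3, 0.3, 0.3, 0.3, 0.3]' --pt "1.3 -1.6 0" --pt "2.4 -2.9 0" --pt "2.7 -3.2 0" --pt "2.7 -3.2 0" --pt "2.6 -3.1 0" --pt "2.3 -2.7 0" --pt "1.3 -1.6 0" --pt "0 0 0" --twist '[0, 0, 0, 0, 0, 0, 0, 0]'

```text
clock: 19.7
position: [0.4606, 0.0956, 0.1675]
tool_rot: [-3.139, 0.0, 1.574]
force: [-0.1, 0.0, -1.0]
grip_width: 0.0332
finger_force: 30.0
```

Request:
move_arm --gripper '[0.3, 0.3, 0.3, 0.3, 0.3, 0.3, 0.3, 0.3]' --pt "0 0 0" --pt "0 0 2" --pt "0 0 3.5" --pt "0 0 3.5" --pt "0 0 3" --pt "0 0 1.5" --pt "0 0 0.5" --pt "0 0 0" --twist '[0, 0, 0, 0, 0, 0, 0, 0]'

```text
clock: 20.5
position: [0.4631, 0.093, 0.0277]
tool_rot: [-3.141, 0.001, 1.569]
force: [0.3, 0.4, -0.6]
grip_width: 0.0329
finger_force: 30.0
```

Request:
move_arm --gripper '[0.3, 0.3, 0.3, 0.3, 0.3]' --pt "0 0 0.1" --pt "0 0 0.1" --pt "0 0 0.1" --pt "0 0 0.1" --pt "0 0 0" --twist '[0, 0, 0, 0, 0]'

```text
clock: 21.0
position: [0.4632, 0.094, 0.0247]
tool_rot: [3.141, -0.0, 1.57]
force: [-0.7, -0.9, 6.7]
grip_width: 0.0332
finger_force: 30.6
```

Request:
move_arm --gripper '[0.3, 0.5, 0.6, 0.8, 1, 1, 1, 1]' --pt "0 0 0" --pt "0 0 0" --pt "0 0 0" --pt "0 0 0" --pt "0 0 0" --pt "0 0 0" --pt "0 0 0" --pt "0 0 -0.5" --twist '[0, 0, 0, 0, 0, 0, 0, 0]'

```text
clock: 21.8
position: [0.4627, 0.0938, 0.0291]
tool_rot: [-3.141, 0.0, 1.57]
force: [-1.2, -0.2, 0.6]
grip_width: 0.0854
finger_force: 0.0
```

Request:
move_arm --gripper '[1, 1, 1, 1, 1, 1]' --pt "0 0 -2" --pt "0 0 -3" --pt "0 0 -4" --pt "0 0 -3" --pt "0 0 0" --pt "0 0 0" --twist '[0, 0, 0, 0, 0, 0]'

```text
clock: 22.4
position: [0.4631, 0.0942, 0.15]
tool_rot: [3.14, -0.001, 1.571]
force: [-0.3, -0.2, 0.1]
grip_width: 0.0855
finger_force: 0.0
```

Request:
move_arm --gripper '[1, 1, 1, 1, 1, 1, 1, 1]' --pt "-3.4 1.9 0" --pt "-3.4 1.9 0" --pt "-3.4 1.9 0" --pt "-3.4 1.9 0" --pt "-3.4 1.9 0" --pt "-3.4 1.9 0" --pt "-3.4 2 0" --pt "-3.4 2 0" --twist '[0, 0, 0, 0, 0, 0, 0, 0]'

```text
clock: 23.2
position: [0.6169, -0.1796, 0.1478]
tool_rot: [-3.14, -0.001, 1.57]
force: [0.1, 1.1, 0.8]
grip_width: 0.0855
finger_force: 0.0
```

Request:
move_arm --gripper '[1, 1, 1, 1]' --pt "-3.4 2 0" --pt "0 0 0" --pt "0 0 0" --pt "0 0 0" --twist '[0, 0, 0, 0]'

```text
clock: 23.6
position: [0.6362, -0.2111, 0.1483]
tool_rot: [-3.14, -0.001, 1.571]
force: [0.6, 0.8, -0.1]
grip_width: 0.0855
finger_force: 0.0
```

Request:
move_arm --gripper '[1, 1, 1, 1, 1, 1, 1, 1]' --pt "-0.2 0 2" --pt "0 0 3" --pt "0 0 4" --pt "0 0 2" --pt "0 0 1.5" --pt "0 0 0.6" --pt "0 0 0" --pt "0 0 0" --twist '[0, 0, 0, 0, 0, 0, 0, 0]'

```text
clock: 24.4
position: [0.6375, -0.2142, 0.0194]
tool_rot: [3.14, 0.0, 1.571]
force: [0.0, 0.8, 0.1]
grip_width: 0.0853
finger_force: 0.0
```

Request:
move_arm --gripper '[0.3, 0.3, 0.3, 0.3, 0.3, 0.3, 0.3]' --pt "0 0 0" --pt "0 0 0" --pt "0 0 0" --pt "0 0 0" --pt "0 0 0" --pt "0 0 0" --pt "0 0 0" --twist '[0, 0, 0, 0, 0, 0, 0]'

```text
clock: 25.1
position: [0.637, -0.2143, 0.0187]
tool_rot: [3.141, 0.0, 1.57]
force: [-1.0, 0.9, 6.4]
grip_width: 0.0327
finger_force: 29.5
```

Request:
move_arm --gripper '[0.3, 0.3, 0.3, 0.3, 0.3, 0.3, 0.3, 0.3]' --pt "0 0 -1" --pt "0 0 -2" --pt "0 0 -3" --pt "0 0 -3" --pt "0 0 -3" --pt "0 0 -2" --pt "0 0 -1" --pt "0 0 0" --twist '[0, 0, 0, 0, 0, 0, 0, 0]'

```text
clock: 25.9
position: [0.6373, -0.2144, 0.1696]
tool_rot: [3.14, 0.0, 1.57]
force: [-0.0, -0.4, -1.4]
grip_width: 0.0333
finger_force: 29.9
```

Target yellow (.441, −.1285): dx −19.6, dy +8.6.

Request:
move_arm --gripper '[0.3, 0.3, 0.3, 0.3, 0.3, 0.3, 0.3, 0.3]' --pt "0.7 -1.6 0" --pt "1.3 -3 0" --pt "1.5 -3.5 0" --pt "1.5 -3.5 0" --pt "1.6 -3.5 0" --pt "1.3 -3 0" --pt "0.7 -1.5 0" --pt "0 0 0" --twist '[0, 0, 0, 0, 0, 0, 0, 0]'

```text
clock: 26.7
position: [0.4387, -0.1271, 0.1676]
tool_rot: [-3.139, -0.001, 1.571]
force: [0.3, 0.4, -0.8]
grip_width: 0.0332
finger_force: 30.0
```

Request:
move_arm --gripper '[0.3, 0.3, 0.3, 0.3, 0.3, 0.3, 0.3, 0.3]' --pt "0 0 0" --pt "0 0 2" --pt "0 0 3.5" --pt "0 0 3.5" --pt "0 0 3" --pt "0 0 1.5" --pt "0 0 0.5" --pt "0 0 0" --twist '[0, 0, 0, 0, 0, 0, 0, 0]'

```text
clock: 27.5
position: [0.4409, -0.1285, 0.0276]
tool_rot: [-3.14, 0.0, 1.57]
force: [0.2, 0.1, 0.3]
grip_width: 0.0327
finger_force: 30.0
```

Request:
move_arm --gripper '[0.3, 0.3, 0.3, 0.3, 0.3]' --pt "0 0 0.1" --pt "0 0 0.1" --pt "0 0 0.1" --pt "0 0 0.1" --pt "0 0 0" --twist '[0, 0, 0, 0, 0]'

```text
clock: 28.0
position: [0.4412, -0.1281, 0.0247]
tool_rot: [3.141, 0.0, 1.571]
force: [0.5, 0.2, 4.3]
grip_width: 0.0331
finger_force: 30.5
```

Seated. Release, rise, and swing clear toward the far middle so the top camera sees the tray.

Request:
move_arm --gripper '[0.3, 0.5, 0.6, 0.8, 1, 1, 1, 1]' --pt "0 0 0" --pt "0 0 0" --pt "0 0 0" --pt "0 0 0" --pt "0 0 0" --pt "0 0 0" --pt "0 0 0" --pt "0 0 -0.5" --twist '[0, 0, 0, 0, 0, 0, 0, 0]'

```text
clock: 28.8
position: [0.4406, -0.1281, 0.0291]
tool_rot: [-3.141, -0.0, 1.57]
force: [0.4, 0.5, 0.8]
grip_width: 0.0854
finger_force: 0.0
```

Request:
move_arm --gripper '[1, 1, 1, 1, 1, 1]' --pt "0 0 -2" --pt "0 0 -3" --pt "0 0 -4" --pt "0 0 -4" --pt "0 0 -3" --pt "0 0 -2" --twist '[0, 0, 0, 0, 0, 0]'

```text
clock: 29.4
position: [0.4412, -0.1282, 0.2118]
tool_rot: [3.139, -0.0, 1.57]
force: [-0.2, 0.1, -0.2]
grip_width: 0.0855
finger_force: 0.0
```

Request:
move_arm --gripper '[1, 1, 1, 1, 1, 1, 1, 1]' --pt "-4 0 0" --pt "-4 0 0" --pt "-4 0 0" --pt "-4 0 0" --pt "-4 0 0" --pt "-4 0 0" --pt "-4 0 0" --pt "-4 0 0" --twist '[0, 0, 0, 0, 0, 0, 0, 0]'

```text
clock: 30.2
position: [0.4404, -0.4496, 0.2096]
tool_rot: [3.142, -0.0, 1.57]
force: [0.7, 1.0, 1.5]
grip_width: 0.0856
finger_force: 0.0
```

Run:
```python
from h import *
T=viewer.grab_frame("top");S=viewer.grab_frame("scene")
s=monitor.observe();print(s["position"],s["clock"])
a=T["img"][100:260,90:410];b=S["img"][130:270,100:400]
cv2.imwrite("pics/c4.png",cv2.cvtColor(np.vstack([cv2.resize(a,(600,300)),cv2.resize(b,(600,280))]),cv2.COLOR_RGB2BGR))
```

```text
[ 0.43868891 -0.45289405  0.2094116 ] 30.3
```

View pics/c4.png

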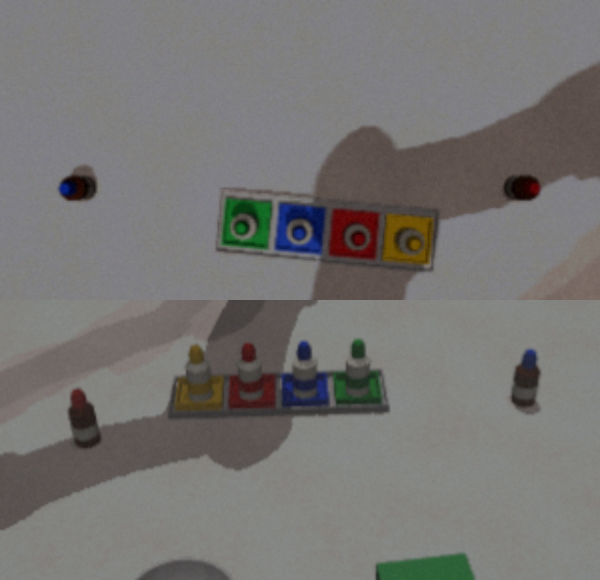

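All four white bottles stand upright and centred in their own-colour compartments (crop x 241, 300, 357, 411). Both ambers are where they started (75,188) and (522,188).

Request:
move_arm --gripper '[1, 1, 1]' --pt "0 0 0" --pt "0 0 0" --pt "0 0 0" --twist '[0, 0, 0]'

```text
clock: 30.6
position: [0.4412, -0.447, 0.2095]
tool_rot: [3.141, -0.0, 1.572]
force: [-0.9, -0.0, -0.2]
grip_width: 0.0855
finger_force: 0.0
```

```bash
python3 -c "
from workcell import bot
print(bot.job_done())"
```

```text
the job is handed in; nothing more can be done
None
```

I handed the job in at about 31 s: in the last camera views all four white bottles stand upright in their own-colour compartments and both amber bottles are where they began; no verdict was returned.

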